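# Sort the washed dishes off the draining deck

### The job

Slide the metal shutter outward to its end stop so that the bin under it is fully open and leave it there, and clear the draining deck: both upside-down round bowls go into the slotted basket and both rectangular lunch boxes into the plain-walled tray; pushing them over the deck's edge is fine. Leave the small jar and the soap on the deck where they are.

Things in the scene. Friction and masses are not known exactly. Their poses are not given: they have to be found in the camera images.
- stand: fixed draining stand. Level brown wooden deck without rims, top 100 mm above the table, its y from -200 to +200 mm, its x from -180 to +250 mm. Origin on the table; x points away from the robot, y left. A bin stands against the left edge and one against the right, rims 5 mm below the deck. Bowls and boxes lie in three rows 115 mm apart in x, each free to be pushed straight left or right
- shutter (a joint): aluminium plate 350 (x) by 146 (y) by 6 mm on rails above the left bin, underside 107 mm above the table. Value in m: 0 covers the left bin, grows as it slides outward (to the stand's +y, left, away from the deck) to the end stop at 0.15. Needs about 2 N and stays where it is left
- shutter_grip (a point): centre of the black grip bar standing on the shutter near its inner edge: 70 mm (x) by 14 mm (y), 32 mm high, top 145 mm above the table, foot on the plate at 113 mm; the plate reaches 30 mm from this point towards the deck
- basket: blue plastic basket with rows of dark slots in its walls and floor, 340 mm (x, stand's front to back) by 150 mm (y) by 95 mm high, walls and floor 5 mm; fixed in place beside the deck with a 5 mm gap, on the left or the right (this varies); origin at the centre of its underside on the table
- tray: blue plastic tray with plain unbroken walls and floor, 340 mm (x, stand's front to back) by 150 mm (y) by 95 mm high, walls and floor 5 mm; fixed in place beside the deck with a 5 mm gap, on the left or the right (this varies); origin at the centre of its underside on the table
- bowl_a: plain steel bowl lying upside down on the deck, round, 96 mm across at its rim (which is down, on the deck), 40 mm high, narrowing to 52 mm at its flat top, about 0.12 kg; origin on its axis at mid height (20 mm above the deck)
- bowl_b: plain steel bowl lying upside down on the deck, round, 96 mm across at its rim (which is down, on the deck), 40 mm high, narrowing to 52 mm at its flat top, about 0.12 kg; origin on its axis at mid height (20 mm above the deck); in the same row as the other bowl, 143 to 158 mm to its left
- box_a: closed rectangular steel lunch box, rounded edges, 84 mm (its x) by 62 mm (its y), 40 mm high, flat lid, about 0.2 kg; origin at its centre (20 mm above the deck); its long side starts within 35 degrees of the stand's x
- box_b: closed rectangular steel lunch box, rounded edges, 84 mm (its x) by 62 mm (its y), 40 mm high, flat lid, about 0.2 kg; origin at its centre (20 mm above the deck); its long side starts within 35 degrees of the stand's x
- spice_jar: bystander: small spice jar, 42 mm across, 55 mm high, at the deck's far edge; origin at the centre of its underside
- soap: bystander: bar of soap 40 by 75 by 28 mm at the deck's far edge; origin at the centre of its underside

How it is judged:
By the outcome, as a careful person would: the job done as asked, in the order asked, and still so for the second after the job is handed in, with the robot touching nothing.
It also fails if it takes over 72 s, if anything falls off the work surface, if the arm or the gripper's body presses on something with over 40 N, if the wrist force passes 120 N, or if a joint passes its speed limit or range.

### The arm

A 6-joint arm with a two-finger parallel gripper is mounted at the origin on the work surface. World frame = base frame: x ahead of the robot, y to its left, z up, the work surface at z = 0. Lengths are in m, angles in rad, forces in N, time in s.
With the tool pointing down it reaches from about 0.375 to 0.9 m from the base axis. Payload 3.1 kg.
Tool frame: the origin (TCP) lies at the very end of the fingers, on their centre line; the grasp point (between the pads) lies 19 mm behind it; z points along the fingers, y is the line along which they close (so a half turn about z gives the same grasp; the last joint's range is limited). The gripper opens to 87 mm and grips with 3 to 60 N. Pads are 19 mm wide; open, the fingers measure 117 mm over their backs; the gripper's body (75 mm by 190 mm) begins 51 mm behind the grasp point.
Start: joints at [-0.178, 0.527, 1.433, -0, 1.181, -0.178], TCP at [0.625, 0, 0.223] pointing down, gripper open.
Joint ranges: [-3.08, 3.08], [-0.75, 2.2], [0.22, 2.44], [-1.43, 4.57], [0, 2.65], [-2.85, 2.85]. Speed limits (rad/s): [2.79, 2.79, 3.14, 3.14, 3.14, 3.14].

### API

Orientations are given as a rotation vector (axis times angle).
In Python, from cell import bot gives the robot as it stands. Calls block until the motion is done:
- bot.goto(position, orientation): joint-space move of the TCP to a pose.
- bot.line_to(position, attitude=None, max_speed=0.15, max_force=None): straight line of the TCP; attitude=None keeps the orientation; max_speed is the mean speed in m/s. With max_force (N) it stops when the force on the tool has changed by that much, and returns True; else False.
- bot.set_joints(angles): joint-space move.
- bot.set_gripper(opening, effort=None): finger opening in m; effort is the grip in N (None keeps the last); returns when the fingers have stopped.
- bot.hold(seconds).
- bot.solve_ik(position, orientation): joint angles nearest the present ones, or None.
- bot.snapshot(name): name is "scene" or "side" or "wrist"; returns a dict with "image" (420x560x3 uint8, red, green, blue), "fx", "fy", "cx", "cy" (pixels), "xyz" and "rotation" of the camera in the world; the wrist camera has in their place "tool_from_camera" (4x4, takes a point from camera to tool coordinates, whose origin is the TCP and whose axes are the flange's). Camera axes: x right, y down, z forward; pixel columns grow to the right and rows downward; lengths in m; the calibration is good to about 2 mm. A picture is of the moment at which its call begins: read the wrist's pose just before it. There is no depth.
A pose or a line that the arm cannot do raises bot.Unreachable and nothing moves.
- bot.close_job(): hands the job in; it is judged then, once.
Trained networks look in a picture, given as the dict that the camera call returned (one of the last four; its "shot" number tells which), for a name from the list of things; names that differ only in an ending like _2 or _b are one class to them, and where a whole thing is asked for, a point or a joint stands for the part that bears it (a point fixed in the world has none). Each returns a list of dicts, best first, with "conf" (0 to 1); they miss things now and then, are a little off and sometimes report something else, mostly with a low value. They report only what shows in the picture. A call takes as long as a camera call.
- bot.spot_in(picture, name): "point" ([x, y, z] in m, in the coordinates of the camera as it stood for that picture, good to about 4 mm: the middle of the surface that is visible of it).
- bot.pinpoint(picture, name): "point" ([x, y, z] in m, in the coordinates of the camera as it stood for that picture, good to about 4 mm: a listed point, or the origin of a listed thing).
Readings, each from a call of its own:
- bot.current_t(): time.
- bot.current_joint_positions(): joint angles.
- bot.current_dq(): joint speeds.
- bot.current_joint_efforts(): joint torques, N m.
- bot.current_position(): TCP position.
- bot.current_tool_rot(): TCP orientation.
- bot.current_ft_force(): force on the tool from outside, world axes, zero at the start.
- bot.current_ft_torque(): the same for the moment, N m.
- bot.current_gripper_width(): finger opening in m.
- bot.current_gripper_force(): force on a finger pad.
Only numpy, scipy, OpenCV 4.12 (cv2) and the standard library are available. Lean on these libraries where they do the work, as an engineer would, in place of code of your own. Each camera call takes 0.05 s, during which the arm holds its last target. There are 200 camera calls.

## Working session

There is one attempt and no reset: what is moved stays moved. The work goes in short steps, each a Python script; the robot and the scene stay as the last script left them, time stands still between calls to the robot, and variables do not carry over. Pictures are saved under pics/ and viewed, at most 10 in all, crops included, and the job is handed in when it is done.

```bash
mkdir -p pics; cat > h.py <<'E'
from cell import bot
import numpy as np, cv2
from scipy.spatial.transform import Rotation as R
def save(p,n): cv2.imwrite(f'pics/{n}.png',cv2.cvtColor(p['image'],cv2.COLOR_RGB2BGR))
def w(p,pt): 
    r=np.array(p['rotation']); r=r if r.shape==(3,3) else R.from_rotvec(r).as_matrix()
    return r@np.array(pt)+np.array(p['xyz'])
E
python3 - <<'E'
from h import *
for c in('scene','side'):
    p=bot.snapshot(c); save(p,c+'0'); print(c,np.round(p['xyz'],3),np.round(p['rotation'],3).tolist(),p['fx'],p['cx'],p['cy'])
    for n in 'stand shutter_grip shutter basket tray bowl_a box_a spice_jar soap'.split():
        for d in bot.pinpoint(p,n): print(n,round(d['conf'],2),np.round(w(p,d['point']),3))
print(bot.current_t(), bot.current_tool_rot())
E
```

```text
scene [ 1.207 -0.185  0.812] [-2.006, -1.467, 0.542] 483.72145826532164 280.87602054844183 206.45188369067225
stand 0.82 [ 0.576 -0.023  0.002]
stand 0.45 [ 0.561 -0.306 -0.   ]
shutter_grip 0.87 [0.535 0.227 0.134]Traceback (most recent call last):
  File "<stdin>", line 5, in <module>
ValueError: it knows: basket, bowl, box, shutter_grip, soap, spice_jar, stand, tray
```

```bash
python3 - <<'E'
from h import *
for c in('scene','side'):
    p=bot.snapshot(c); save(p,c+'0')
    for n in 'stand shutter_grip basket tray bowl box spice_jar soap'.split():
        for d in bot.pinpoint(p,n): print(c,n,round(d['conf'],2),np.round(w(p,d['point']),3), [round(p['fx']*d['point'][0]/d['point'][2]+p['cx']),round(p['fy']*d['point'][1]/d['point'][2]+p['cy'])])
print(bot.current_t(), bot.current_tool_rot())
E
```

```text
scene stand 0.92 [ 0.575 -0.023  0.003] [255, 232]
scene shutter_grip 0.85 [0.535 0.226 0.134] [362, 152]
scene basket 0.75 [ 0.588  0.259 -0.001] [377, 209]
scene tray 0.7 [ 0.558 -0.303  0.004] [120, 257]
scene tray 0.32 [ 0.685 -0.105  0.117] [226, 249]
scene bowl 0.92 [ 0.45  -0.072  0.122] [215, 158]
scene bowl 0.59 [0.461 0.082 0.119] [286, 148]
scene box 0.75 [ 0.564 -0.072  0.126] [228, 194]
scene box 0.62 [ 0.684 -0.106  0.118] [226, 248]
scene spice_jar 0.74 [0.801 0.088 0.1  ] [351, 279]
scene spice_jar 0.49 [0.535 0.225 0.13 ] [361, 153]
scene soap 0.94 [ 0.789 -0.132  0.096] [226, 307]
side stand 0.98 [ 0.571 -0.02  -0.002] [294, 246]
side shutter_grip 0.97 [0.539 0.224 0.129] [318, 276]
side basket 0.73 [ 0.592  0.258 -0.004] [282, 348]
side bowl 0.85 [ 0.457 -0.07   0.118] [351, 187]
side bowl 0.58 [0.467 0.083 0.118] [354, 231]
side box 0.83 [ 0.69  -0.104  0.117] [241, 176]
side box 0.81 [ 0.57  -0.079  0.121] [297, 182]
side spice_jar 0.55 [0.8   0.086 0.101] [174, 234]
side soap 0.97 [ 0.79  -0.133  0.099] [197, 175]
1.05 [2.22145864e+00 2.22141835e+00 3.12894652e-05]
```

View pics/scene0.png

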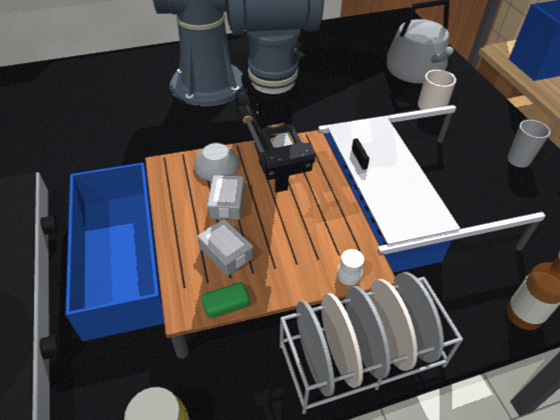

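View pics/side0.png

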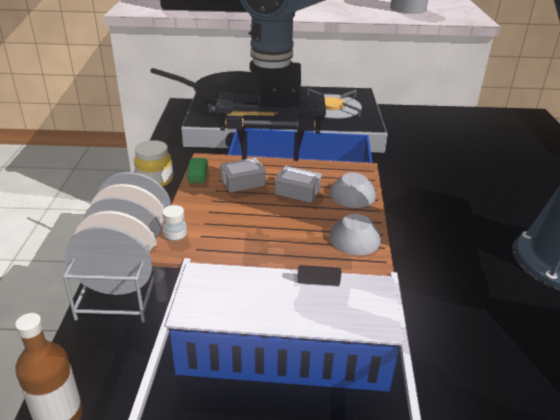

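The slotted basket is on the left under the shutter (side image about (282,348)), and the plain tray is on the right (scene about (120,257)). The bowls are in the near row, and the boxes are in the middle and far rows on the tray side. The bin positions put the stand at about (0.573, -0.022), yaw -3.3°, and the bowls then come out at row x = -115 mm as expected. I'll open the shutter first, then push the left bowl.

```bash
cat >> h.py <<'E'
yaw=np.deg2rad(-3.3); O=np.array([.5735,-.022,0]); RZ=R.from_rotvec([0,0,yaw])
DOWN=(RZ*R.from_rotvec([2.22144,2.22144,0])).as_rotvec()
S=lambda x,y,z: RZ.apply([x,y,z])+O
inv=lambda q: RZ.inv().apply(np.array(q)-O)
def push(a,b,z,gap,f=None,v=.1,up=.2):
    bot.set_gripper(gap); bot.goto(S(*a,up),DOWN); bot.line_to(S(*a,z),max_speed=.15)
    hit=bot.line_to(S(*b,z),max_speed=v,max_force=f); q=bot.current_position()
    print('hit',hit,np.round(inv(q),4),np.round(bot.current_ft_force(),1))
    bot.line_to(S(*(np.array(b if not hit else inv(q)[:2])-.01*np.sign(np.array(b)-a)*[0,1]),z),max_speed=.1)
    bot.line_to(S(*inv(bot.current_position())[:2],up),max_speed=.25)
def look(c,n):
    p=bot.snapshot(c); save(p,n)
    for k in 'shutter_grip bowl box'.split():
        for d in bot.pinpoint(p,k): print(k,round(d['conf'],2),np.round(inv(w(p,d['point'])),3))
    print(bot.current_t())
E
python3 - <<'E'
from h import *
push((-.05,.205),(-.05,.392),.121,.02,f=12,v=.06)
push((-.115,.025),(-.100,.225),.108,.05,f=25)
bot.goto(S(0,-.05,.3),DOWN)
look('side','side1')
E
```

```text
hit True [-0.0505  0.3705  0.1204] [ 0.2 -0.6  0.6]
hit False [-0.1     0.2246  0.108 ] [ 0.8 -0.9  0.5]
bowl 0.96 [-0.117 -0.056  0.118]
bowl 0.77 [-0.093  0.307  0.029]
box 0.92 [-0.002 -0.053  0.119]
box 0.59 [ 0.122 -0.077  0.118]
box 0.44 [-0.115 -0.056  0.117]
14.125
```

View pics/side1.png

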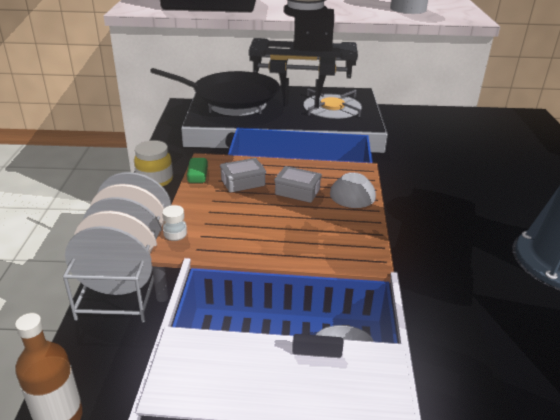

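The basket is open with bowl b lying in it (about (345,335)). The tool stopped at stand y 0.3705, while the end stop should give about 0.378, so I'll check the shutter with a firmer nudge. Then I'll push bowl a in farther back, then the boxes.

```bash
python3 - <<'E'
from h import *
push((-.05,.340),(-.05,.395),.121,.02,f=25,v=.03)
bot.set_gripper(.05); bot.goto(S(-.116,-.14,.2),DOWN); bot.line_to(S(-.116,-.14,.108))
print(bot.line_to(S(-.115,.01,.108),max_speed=.12,max_force=25), bot.line_to(S(-.045,.225,.108),max_speed=.12,max_force=25))
bot.line_to(S(-.045,.21,.108)); bot.line_to(S(-.045,.21,.2),max_speed=.25)
push((-.002,.03),(-.002,-.225),.108,.02,f=25,v=.12)
bot.goto(S(0,.05,.3),DOWN)
look('scene','scene2')
E
```

```text
hit True [-0.0503  0.3702  0.1207] [-0.5 -1.5  1. ]
False False
hit False [-0.002  -0.2244  0.108 ] [-0.4  0.4  1.5]
shutter_grip 0.8 [-0.055  0.39   0.134]
bowl 0.66 [-0.101  0.304  0.03 ]
bowl 0.56 [-0.014  0.301  0.03 ]
box 0.6 [ 0.003 -0.238  0.041]
box 0.58 [ 0.116 -0.08   0.116]
33.3083
```

View pics/scene2.png

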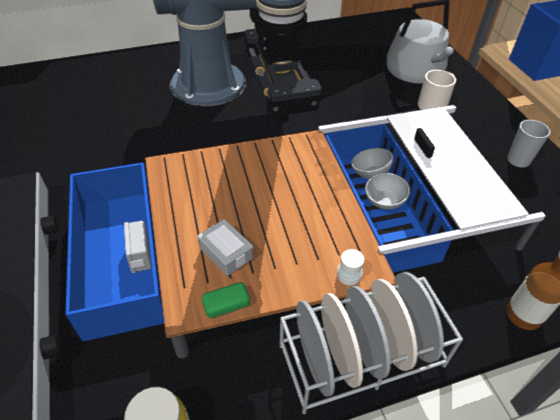

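Both bowls are in the basket, upright at (372,162) and (388,190). Box one stands on its side in the tray at (137,245). The shutter held at the same spot under 25 N, so it is at its stop. The last box is next.

```bash
python3 - <<'E'
from h import *
push((.119,.01),(.110,-.23),.108,.025,f=25,v=.12)
bot.goto(S(0,.05,.3),DOWN)
look('scene','scene3')
E
```

```text
hit False [ 0.11   -0.2292  0.108 ] [ 0.2 -0.1 -0.5]
shutter_grip 0.6 [-0.055  0.389  0.133]
bowl 0.74 [-0.014  0.303  0.031]
bowl 0.62 [-0.1    0.304  0.029]
box 0.9 [ 0.094 -0.259  0.035]
box 0.59 [ 0.003 -0.237  0.039]
39.4667
```

View pics/scene3.png

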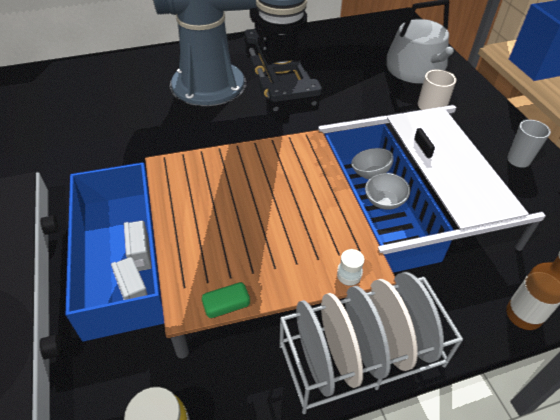

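Both boxes are in the tray at (137,245) and (128,278), and both bowls are in the basket. The jar (351,267) and soap (226,300) haven't moved, and the shutter is open. I'm handing it in.

```bash
python3 -c "
from h import *
print(bot.close_job())"
```

```text
the job is handed in; nothing more can be done
None
```

The job is handed in at about 39.5 s: the shutter is open at its end stop, both bowls are in the slotted basket, both lunch boxes are in the plain tray, and the jar and soap look unmoved on the deck.

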